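# Set the chassis jig to its next hole and hold the lock pin in

## Task

Set up the sliding jig for the next chassis size: take the aluminium sleeve whose bore fits the jig's locating pin and slide it fully home on that pin, leaving the tight-bored sleeve and the other things on the bench where they are. Then grip the lock plunger's black knob, pull it up, slide the section one hole further, away from the jig's tall end block, and let the pin go fully down into that next hole with the sleeve still home. Finish while still holding the knob, with the pin engaged: do not let go at the end.

Things in the scene. Friction and masses are not known exactly. Their poses are not given: they have to be found in the camera images.
- sleeve_wide: bare aluminium sleeve (short tube) standing upright loose on the bench: 32 mm outside, 40 mm tall, open bore 17 mm right through (wall 7.5 mm); it fits the locating pin. Origin at the centre of its underside, z along the bore
- sleeve_narrow: the other aluminium sleeve standing on the bench, same outside (32 mm, 40 mm tall) but a thick wall and a bore of only 10 mm: too tight for the locating pin, stays where it is. Origin at the centre of its underside
- jig: jig bolted to the bench: a level aluminium tube along its own y (-165 to +165 mm), 40 mm wide, top at 40 mm, on two dark steel feet 110 mm wide. The foot at -y carries a tall end block (62 mm), the one at +y is low (14 mm). The tube's top has lock holes 11 mm wide at y = -25 (the section starts locked there), +15, +55, +95 mm. Origin on the bench under the tube's centre, z up
- section (a joint): position (m) of the grey sliding section, a cover 150 mm long and 56 mm wide over the tube, flat top at 52 mm. Grows along the jig's +y, away from the tall end block. 0 = locked in the first hole (1.5 mm play either way), 0.040 = next hole, then 0.080, 0.120; range -0.012 to 0.125. About 2 N of drag with the lock pin pulled; locked, it does not slide
- seat (a point): foot of the locating pin on the section's top face, 52 mm above the bench; moves with the section, axes as the jig's. The upright bare steel pin is 14 mm thick and 30 mm tall with a coned tip, and stands 100 mm from the knob, towards the tall end block. A sleeve fully home has its underside at this point
- plunger (a joint): lift (m) of the spring lock plunger; 0 = pin fully down in a hole, range to 0.014. The pin (8 mm thick) reaches 8 mm into the tube, so it is out of the hole above 0.008, and rests on the tube's top at 0.008 when between holes. The spring pushes it down with about 4.5 N at 0, 9 N at 0.014
- knob: black round knob of the lock plunger, 26 mm thick and tall, on the section, 100 mm to the jig's +y of the locating pin. Origin at its centre, 82 mm above the bench when the pin is fully down; moves up with the plunger and along with the section. Grip it round its side from above. Its underside is 17 mm above the section's top, over a boss 18 mm wide, 13 mm high
- reel: bystander: solder reel, grey, 52 mm wide, 30 mm tall, origin under its centre
- bush_solid: bystander: solid steel flanged bush, 40 mm wide, 22 mm tall, no bore, origin under its centre
- screwdriver: bystander: screwdriver lying on the bench
- wrench: bystander: open wrench lying on the bench
- fan: bystander: loose square fan, 80 x 80 x 25 mm, origin under its centre
- tub: bystander: round tub, 80 mm wide, 90 mm tall, origin under its centre
- carton: bystander: small cardboard carton, 70 x 100 x 60 mm, origin under its centre
Not all that is in view belongs to the job. Leave any orange or yellow look-alike of the sleeve_wide alone.

How it is judged:
On the way, in this order (a step that is already met when the one before it is completed fails the run):
1. the wide-bored sleeve sits fully home on the locating pin, released, the section still in its first hole (horizontal distance between sleeve_wide and seat below 0.004 m and z of sleeve_wide in the frame of seat below 0.003 m and angle between sleeve_wide's own z axis and vertical below 0.08 rad and contact force between the fingers and sleeve_wide below 0.2 N and value of joint section below 0.006 m), for 0.2 s.
2. the lock plunger is pulled up out of the first hole (value of joint plunger above 0.0085 m and value of joint section below 0.01 m and contact force between the fingers and knob above 1 N), for 0.05 s.
3. the section is at the next hole with the pin down in it, the knob held (horizontal distance between sleeve_wide and seat below 0.004 m and z of sleeve_wide in the frame of seat below 0.003 m and angle between sleeve_wide's own z axis and vertical below 0.08 rad and contact force between the fingers and sleeve_wide below 0.2 N and value of joint section between 0.0365 and 0.0435 m and value of joint plunger below 0.0025 m and contact force between the fingers and knob above 3 N), for 0.2 s.
At the end, for the whole second after the job is handed in: Section at the next hole (joint 0.040 within 3.5 mm) and still; lock pin down (within 2.5 mm of fully in); fingers hold the knob (over 3 N); wide-bored sleeve upright and home on the locating pin (within 4 mm sideways, 3 mm in height), not touched by the fingers (all of step 3 and velocity of joint section between -0.01 and 0.01 m/s); the arm keeps its last pose, push and grip.
It fails at once if the tight-bored sleeve is moved more than 20 mm (distance of sleeve_narrow from where it was at the start of the episode above 0.02 m).
It fails at once if a bystander is moved more than 30 mm (distance of any of reel, bush_solid, screwdriver, wrench, fan, tub, carton from where it was at the start of the episode above 0.03 m).
It also fails if it takes over 48 s, if anything falls off the work surface, if the arm or the gripper's body presses on something with over 40 N, if the wrist force passes 120 N, or if a joint passes its speed limit or range.

## Robot

A 7-joint arm with a two-finger parallel gripper is mounted at the origin on the work surface. World frame = base frame: x ahead of the robot, y to its left, z up, the work surface at z = 0. Lengths are in m, angles in rad, forces in N, time in s.
With the tool pointing down it reaches from about 0.425 to 0.925 m from the base axis. Payload 6.8 kg.
Tool frame: the origin (TCP) lies at the very end of the fingers, on their centre line; the grasp point (between the pads) lies 19 mm behind it; z points along the fingers, y is the line along which they close (so a half turn about z gives the same grasp; the last joint's range is limited). The gripper opens to 85 mm and grips with 20 to 120 N. Pads are 22 mm wide; open, the fingers measure 114 mm over their backs; the gripper's body (76 mm by 85 mm) begins 54 mm behind the grasp point. The pads swing forward as they close: fully open they stand 13 mm farther back than shut.
Start: joints at [-1.409, 0.477, 0.022, 1.555, -0.011, 1.109, -0.083], TCP at [0.18, 0.651, 0.231] pointing down, gripper open.
Joint ranges: [-2.96, 2.96], [-0.34, 2.1], [-1.41, 1.46], [0.24, 2.44], [-1.37, 4.51], [0.17, 1.92], [-2.96, 2.96]. Speed limits (rad/s): [2.39, 2.39, 3.14, 3.14, 3.14, 3.14, 3.14].

## Interface

Orientations are given as a unit quaternion [w, x, y, z].
In Python, from station import bot gives the robot as it stands. The module is installed in compiled form; this text tells all that it offers.
- The arm moves only by the shell command python3 -m jog 'ROWS' [OPENING] [FORCE]. ROWS is JSON, a list of rows, each a list of 4 numbers: the shift along the tool's x, y, z in cm, then the turn about the tool's z in rad. In form: [[x, y, z, spin], ...]. A call has 1 to 20 rows; each row is the pose to reach, as a shift and turn from the pose commanded when the call began, along the tool's axes at that moment; what a row does not reach only later rows make up. A row lasts 1/12 s, in which the tool goes at most 41.7 mm and 7.16 degrees, less where a joint would pass 70% of its speed; a pose out of reach is approached as far as the arm can. A call with a gripper value outside its range is refused whole. OPENING is the closure, from -1 (fully open) to 1 (shut), set as the call begins (- or left out, the last holds). The fingers move at their own pace and stop on an object; FORCE is the grip in N (left out, the last holds). Time passes only in rows, so rows that repeat a pose let the fingers close. It gives the time, the measured TCP pose, the force, the opening and the grip force at its end, in the units of the state.
- bot.get_obs(): the state, without advancing time (a new reading comes with each control period).
- bot.read_camera(name): name is "side" or "top"; returns a dict with "pixels" (384x512x3 uint8, red, green, blue), "depth" (384x512 float32, m along the optical axis (not along the pixel's ray), 0 where there is no reading), "fovy" (degrees; the focal length in pixels is half the picture's height over the tangent of half this angle, whatever the lens; pixels are square), "cx", "cy" (the principal point, pixels), "pose" (4x4, takes a point from camera to world coordinates). Camera axes: x right, y down, z forward; pixel columns grow to the right and rows downward; lengths in m; the calibration is good to about 2 mm. A picture is of the moment at which its call begins.
- bot.hand_in(): hands the job in; it is judged then, once.
The state is a dict: "t": time; "q": joint angles; "joint_vel": joint speeds; "joint_torque": joint torques, N m; "eef_pos": TCP position; "tool_rot": TCP orientation; "contact_force": force on the tool from outside, world axes, zero at the start; "torque": the same for the moment, N m; "gripper_width": opening from 0.0 (shut) to 1.0 (fully open); "grasp_force": force on a finger pad.
Only numpy, scipy, OpenCV 4.12 (cv2) and the standard library are available. Lean on these libraries where they do the work, as an engineer would, in place of code of your own. Each camera call takes 0.05 s, during which the arm holds its last target. There are 200 camera calls.

## Working session

There is one attempt and no reset: what is moved stays moved. The work goes in short steps, Python scripts to look and compute and a shell command to move; the robot and the scene stay as the last step left them, time stands still between calls to the robot, and variables do not carry over. Pictures are saved under pics/ and viewed, at most 10 in all, crops included, and the job is handed in when it is done.

```bash
mkdir -p pics; cat > h.py <<'E'
import numpy as np, cv2, pickle
from station import bot
def cam(n):
    c=bot.read_camera(n); pickle.dump(c,open(f'{n}.pkl','wb')); return c
def load(n): return pickle.load(open(f'{n}.pkl','rb'))
def px2w(c,u,v,z=None):
    "world point from depth, or on plane z"
    f=192/np.tan(np.radians(c['fovy'])/2); r=np.array([(u-c['cx'])/f,(v-c['cy'])/f,1.]); T=np.array(c['pose'])
    if z is None: return T[:3,:3]@(r*c['depth'][int(round(v)),int(round(u))])+T[:3,3]
    d=T[:3,:3]@r; return T[:3,3]+d*(z-T[2,3])/d[2]
def cloud(c):
    f=192/np.tan(np.radians(c['fovy'])/2); v,u=np.mgrid[:384,:512]; d=c['depth']; T=np.array(c['pose'])
    p=np.stack([(u-c['cx'])/f*d,(v-c['cy'])/f*d,d],-1); return p@T[:3,:3].T+T[:3,3]
def crop(c,name,u0,v0,u1,v1,s):
    cv2.imwrite(f'pics/{name}.png',cv2.resize(c['pixels'][v0:v1,u0:u1,::-1],None,fx=s,fy=s,interpolation=cv2.INTER_CUBIC))
E
python3 - <<'E'
from h import *
a=cam('top');b=cam('side')
crop(a,'top0',0,0,512,384,1.5);crop(b,'side0',0,0,512,384,1.5)
for c in(a,b):print(c['fovy'],c['cx'],c['cy'],np.round(c['pose'],3).tolist())
o=bot.get_obs();print({k:np.round(v,3).tolist() for k,v in o.items()})
E
```

```text
53.546416767146894 252.0868273387951 193.7334709396328 [[-0.021, -0.994, 0.109, 0.367], [-1.0, 0.02, -0.017, -0.033], [0.015, -0.109, -0.994, 1.286], [0.0, 0.0, 0.0, 1.0]]
50.176535161102954 252.47198204460298 186.87589594311027 [[-0.967, -0.197, 0.159, 0.361], [-0.253, 0.753, -0.607, 0.589], [0.0, -0.627, -0.779, 0.861], [0.0, 0.0, 0.0, 1.0]]
{'t': 0.1, 'q': [-1.409, 0.478, 0.022, 1.556, -0.012, 1.109, -0.083], 'joint_vel': [0.0, -0.0, -0.0, -0.003, -0.0, -0.001, -0.002], 'joint_torque': [0.005, -59.776, 1.614, -28.195, 0.013, 0.005, -0.0], 'eef_pos': [0.18, 0.65, 0.23], 'tool_rot': [-0.0, 0.134, 0.991, -0.001], 'contact_force': [-0.483, -0.415, -0.526], 'torque': [0.022, 0.067, 0.033], 'grasp_force': 0.0, 'gripper_width': 0.997}
```

View pics/top0.png

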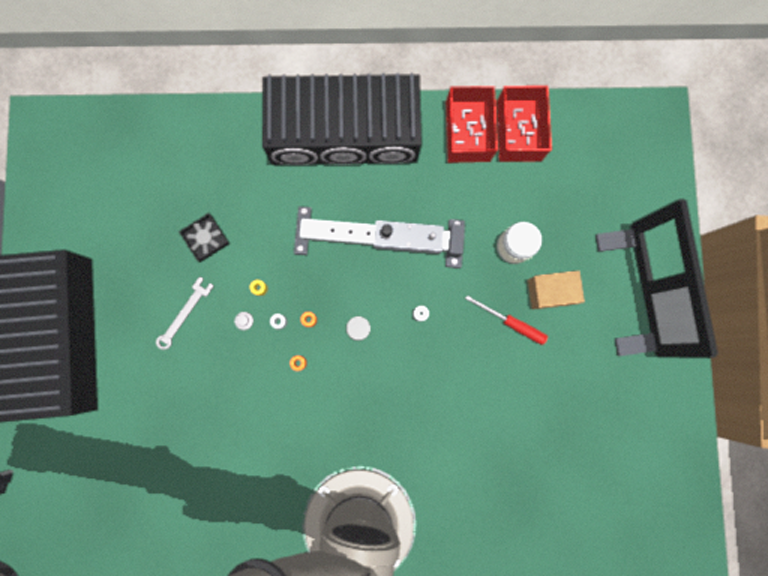

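View pics/side0.png

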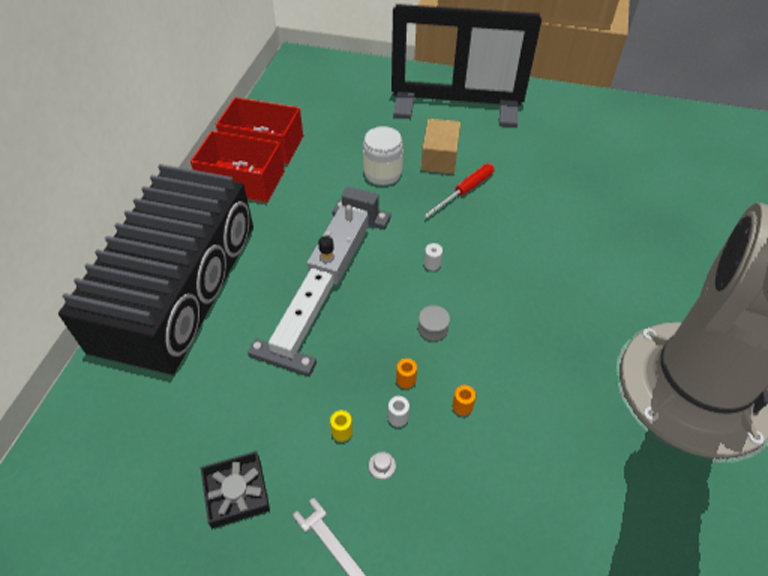

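Sleeve candidates, as top-view pixels in the 1.5x picture:
- **Silvery ring with wide bore:** (278,321).
- **Silvery ring with small bore:** (421,313).
- **Orange look-alikes:** (308,319) and (298,363).
- **Yellow look-alike:** (258,287).
- **Flanged bush:** (244,321).
- **Reel:** (358,328).

I choose (278,321). The knob is at (387,231), the locating pin at (432,237) and the end block at (456,243). I'll check these with a close crop and measurements.

```bash
python3 - <<'E'
from h import *
a=load('top');b=load('side')
t=cv2.resize(a['pixels'][200:226,170:214,::-1],(440,260),interpolation=cv2.INTER_CUBIC)
j=cv2.resize(a['pixels'][135:181,240:320,::-1],(800,460)[:2],interpolation=cv2.INTER_CUBIC)
s=cv2.resize(b['pixels'][256:290,245:285,::-1],(306,260),interpolation=cv2.INTER_CUBIC)
im=np.zeros((740,760,3),np.uint8);im=np.zeros((600,800,3),np.uint8)
im[:230,:440]=t[:230];im[:230,460:766]=s[15:245];im[235:600]=j[40:405]
cv2.imwrite('pics/c1.png',im)
P=cloud(a);Q=cloud(b)
print('sleeve rim',[px2w(a,u/1.5,v/1.5,.04).round(4) for u,v in((278,321),(421,313))])
for n,p in(('top',P),('side',Q)):
    def pts(x,y,r,z0,z1):
        m=(np.hypot(p[...,0]-x,p[...,1]-y)<r)&(p[...,2]>z0)&(p[...,2]<z1);q=p[m];return q
    for nm,(u,v),z in(('wide',(278,321),.04),('narrow',(421,313),.04),('knob',(387,231),.095),('pin',(432,237),.08)):
        g=px2w(a,u/1.5,v/1.5,z)
        q=pts(g[0],g[1],.022,z-.008,z+.008)
        if len(q):print(n,nm,g.round(4),len(q),q.mean(0).round(4),((q.min(0)+q.max(0))/2).round(4),np.ptp(q,0).round(4))
    # section top
    g=px2w(a,412/1.5,235/1.5,.052)
    q=pts(g[0],g[1],.09,.049,.0555)
    (c,sz,an)=cv2.minAreaRect((q[:,:2]*1000).astype(np.float32));print(n,'section',c,sz,an,len(q),np.median(q[:,2]))
E
```

```text
sleeve rim [array([0.4407, 0.1651, 0.04  ]), array([ 0.4518, -0.1472,  0.04  ])]
top wide [0.4407 0.1651 0.04  ] 60 [0.4422 0.1659 0.0395] [0.4424 0.1648 0.0387] [0.0297 0.0293 0.0129]
top narrow [ 0.4518 -0.1472  0.04  ] 68 [ 0.4534 -0.1476  0.0403] [ 0.4526 -0.1471  0.0391] [0.0299 0.0294 0.013 ]
top knob [ 0.624 -0.075  0.095] 52 [ 0.6283 -0.0742  0.0945] [ 0.6295 -0.0736  0.0938] [0.0243 0.0224 0.012 ]
top pin [ 0.6123 -0.1721  0.08  ] 15 [ 0.6176 -0.1735  0.0798] [ 0.6178 -0.1742  0.0791] [0.0106 0.0105 0.0132]
top section (622.6300048828125, -132.78990173339844) (164.92298889160156, 57.03129577636719) 83.39385223388672 568 0.05244522594041945
side wide [0.4407 0.1651 0.04  ] 136 [0.4405 0.1711 0.0397] [0.4405 0.1702 0.0385] [0.0309 0.0317 0.0119]
side narrow [ 0.4518 -0.1472  0.04  ] 103 [ 0.4521 -0.1421  0.0398] [ 0.4524 -0.145   0.038 ] [0.0305 0.0346 0.0119]
side knob [ 0.624 -0.075  0.095] 71 [ 0.6265 -0.0678  0.0943] [ 0.6267 -0.0699  0.0931] [0.0233 0.0222 0.012 ]
side pin [ 0.6123 -0.1721  0.08  ] 21 [ 0.6156 -0.1687  0.0792] [ 0.6155 -0.1709  0.0781] [0.0114 0.0121 0.0114]
side section (619.7337036132812, -130.135986328125) (170.32095336914062, 63.76722717285156) 84.03559875488281 705 0.05291067057271903
```

View pics/c1.png

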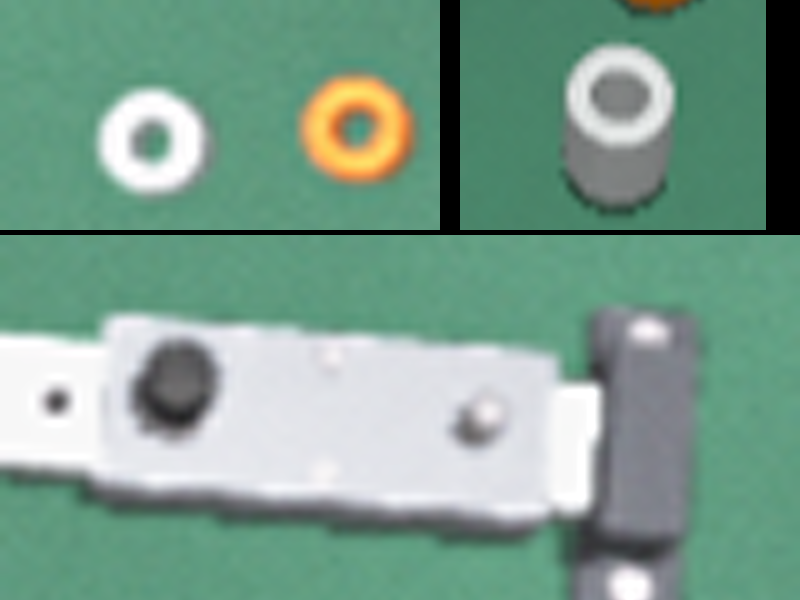

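Confirmed: the chosen sleeve has the wide bore, with its centre near (0.441,0.167) and its rim at 40 mm. Knob to pin measures 99.9 mm against the 100 mm given, and the jig's y axis points along (0.107,0.994). Next, a helper that converts targets into rows.

```bash
cat >> h.py <<'E'
from scipy.spatial.transform import Rotation as R
def row(x,y,z,yy=None,cmd=None):
    "row (cm, rad) from the current (or commanded cmd=(pos,quat)) pose to world x,y,z; yy = world angle of tool y, deg"
    o=bot.get_obs(); p,q=(o['eef_pos'],o['tool_rot']) if cmd is None else cmd
    M=R.from_quat(np.roll(q,-1)).as_matrix(); s=M.T@(np.array([x,y,z])-p)*100
    a=np.degrees(np.arctan2(M[1,1],M[0,1])); sp=0 if yy is None else np.radians((a-yy+180)%360-180)
    print('row',s.round(2),'spin',round(sp,3),'ang',a.round(2),'pos',np.round(p,4),'tilt',np.degrees(np.arccos(-M[2,2])).round(2),'q',np.round(o['q'],2),'t',o['t'])
E
python3 -c "
from h import *
row(.4412,.167,.12,-6.2)"
```

```text
row [-38.07 -39.57  11.11] spin 1.409 ang 74.54 pos [0.1798 0.6501 0.2304] tilt 0.1 q [-1.41  0.48  0.02  1.56 -0.01  1.11 -0.08] t 0.1
```

```bash
python3 -m jog '[[-10,-10,2,0.4],[-16,-17,4,0.6],[-24,-25,6,0.8],[-30,-31,8,1.0],[-36,-37,10,1.2],[-38.07,-39.57,11.1,1.409],[-38.07,-39.57,11.1,1.409],[-38.07,-39.57,11.1,1.409],[-38.07,-39.57,11.1,1.409],[-38.07,-39.57,11.1,1.409],[-38.07,-39.57,11.1,1.409],[-38.07,-39.57,11.1,1.409],[-38.07,-39.57,11.1,1.409],[-38.07,-39.57,11.1,1.409],[-38.07,-39.57,11.1,1.409],[-38.07,-39.57,11.1,1.409],[-38.07,-39.57,11.1,1.409],[-38.07,-39.57,11.1,1.409],[-38.07,-39.57,11.1,1.409],[-38.07,-39.57,11.1,1.409]]' -1
python3 -c "
from h import *
row(.4412,.167,.005,-6.2)"
```

```text
t: 1.77
eef_pos: [0.441, 0.1689, 0.1204]
tool_rot: [-0.0, 0.744, 0.669, 0.0]
contact_force: [-0.1, 0.0, -0.2]
gripper_width: 1.002
grasp_force: 0.0
row [-0.19  0.04 11.54] spin 0.002 ang -6.07 pos [0.441  0.1689 0.1204] tilt 0.03 q [-0.87  0.32  0.44  2.15 -0.21  0.71 -0.39] t 1.7667
```

```bash
python3 -m jog '[[0,0,3,0],[0,0,6,0],[0,0,8.5,0],[0,0,10,0],[0,0,11,0],[0,0,11.5,0],[0,0,11.5,0],[0,0,11.5,0]]'
python3 - <<'E'
from h import *
row(.4412,.167,.005,-6.2)
a=cam('top');b=cam('side')
t=cv2.resize(a['pixels'][190:236,150:220,::-1],(560,368),interpolation=cv2.INTER_CUBIC)
s=cv2.resize(b['pixels'][215:300,230:305,::-1],(450,510),interpolation=cv2.INTER_CUBIC)
im=np.zeros((510,800,3),np.uint8);im[:368,:345]=t[:,110:455];im[:,350:800]=s;cv2.imwrite('pics/c2.png',im)
E
```

```text
t: 2.43
eef_pos: [0.4418, 0.168, 0.0058]
tool_rot: [0.0, 0.744, 0.668, 0.0]
contact_force: [0.3, -0.2, 0.8]
gripper_width: 0.999
grasp_force: 0.0
row [-0.11 -0.05  0.08] spin 0.0 ang -6.18 pos [0.4418 0.168  0.0058] tilt 0.05 q [-0.75  0.54  0.31  2.2  -0.36  0.45 -0.26] t 2.4333
```

View pics/c2.png

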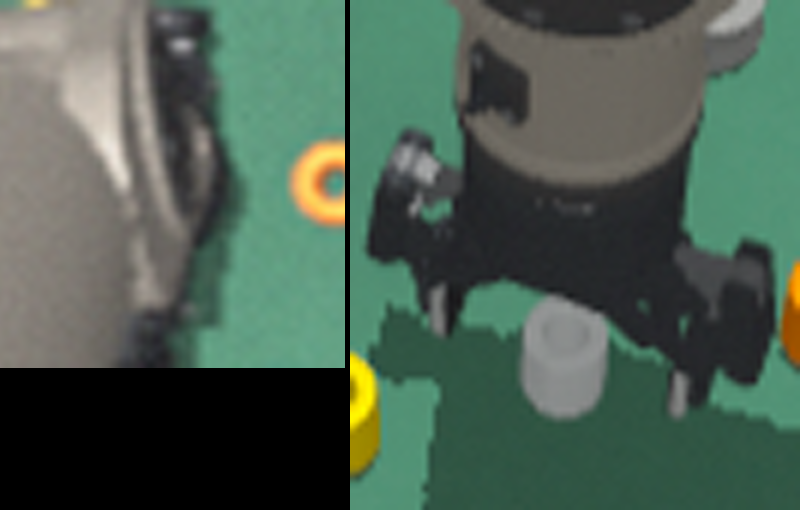

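The sleeve (566,355 in the right-hand crop) stands midway between the fingertips at (440,320) and (680,400), with nothing else in between. Closing now.

```bash
python3 -m jog '[[0,0,0,0],[0,0,0,0],[0,0,0,0],[0,0,0,0],[0,0,0,0],[0,0,0,0],[0,0,0,0],[0,0,0,0],[0,0,0,0],[0,0,0,0]]' 1 40
python3 -m jog '[[0,0,-3,0],[0,0,-7,0],[0,0,-11,0],[0,0,-14,0],[0,0,-14,0]]'
python3 -c "
from h import *
o=bot.get_obs()
row(.6166,-.1715,.15,-6.2)"
```

```text
t: 3.37
eef_pos: [0.4415, 0.1679, 0.0057]
tool_rot: [-0.0, 0.744, 0.668, 0.0]
contact_force: [-0.4, -0.3, 5.9]
gripper_width: 0.367
grasp_force: 39.2
t: 3.78
eef_pos: [0.4446, 0.169, 0.1506]
tool_rot: [0.001, 0.744, 0.668, 0.005]
contact_force: [0.8, 0.3, -0.6]
gripper_width: 0.366
grasp_force: 39.9
row [-3.199e+01  2.079e+01  1.000e-02] spin -0.0 ang -6.23 pos [0.4446 0.169  0.1506] tilt 0.55 q [-0.91  0.27  0.49  2.13 -0.18  0.77 -0.42] t 3.7833
```

```bash
python3 -m jog '[[-3,2,0,0],[-6,4,0,0],[-9,6,0,0],[-12,8,0,0],[-15,10,0,0],[-18,12,0,0],[-21,14,0,0],[-24,16,0,0],[-27,18,0,0],[-29.5,19.5,1,0],[-31,20.6,2,0],[-31.85,21.1,3,0],[-31.85,21.1,3.5,0],[-31.85,21.1,3.5,0],[-31.85,21.1,3.5,0],[-31.85,21.1,3.5,0],[-31.85,21.1,3.5,0]]'
python3 - <<'E'
from h import *
row(.6166,-.1715,.15,-6.2)
a=cam('top');b=cam('side')
im=np.zeros((600,800,3),np.uint8)
t=cv2.resize(a['pixels'][130:190,255:315,::-1],(400,400),interpolation=cv2.INTER_CUBIC)
s=cv2.resize(b['pixels'][100:180,200:260,::-1],(390,520),interpolation=cv2.INTER_CUBIC)
im[:400,:400]=t;im[:520,405:795]=s;cv2.imwrite('pics/c3.png',im)
E
```

```text
t: 5.2
eef_pos: [0.617, -0.1701, 0.1109]
tool_rot: [-0.0, 0.744, 0.669, 0.001]
contact_force: [0.2, -0.7, 0.4]
gripper_width: 0.366
grasp_force: 39.9
row [-0.14 -0.02 -3.91] spin 0.002 ang -6.08 pos [ 0.617  -0.1701  0.1109] tilt 0.06 q [-0.18  0.59  0.49  1.77 -0.36  0.87  0.37] t 5.2
```

View pics/c3.png

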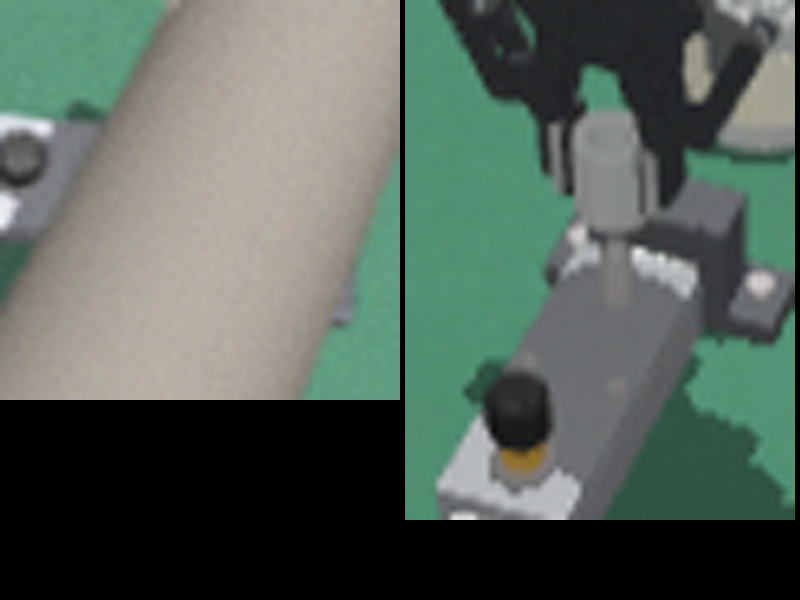

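The side view shows the sleeve held upright just above the pin: sleeve about (608,170), pin (617,275). I'll measure the remaining offset from depth.

```bash
python3 - <<'E'
from h import *
from scipy.optimize import least_squares
b=load('side');Q=cloud(b);C=b['pixels'].astype(int)
def fit(z0,z1,x,y,rad,r,fr=False):
    m=(np.hypot(Q[...,0]-x,Q[...,1]-y)<rad)&(Q[...,2]>z0)&(Q[...,2]<z1)&(C.max(-1)>70)
    q=Q[m]
    f=lambda p:np.hypot(q[:,0]-p[0],q[:,1]-p[1])-r
    s=least_squares(f,[x-.003,y-.0],loss='soft_l1',f_scale=.001);print(len(q),s.x.round(4),np.sqrt(np.mean(s.fun**2)).round(5));return s.x
print('pin');[fit(z,z+.01,.6155,-.170,.013,.007) for z in(.058,.066,.074)]
print('sleeve');[fit(z,z+.01,.6155,-.168,.022,.016) for z in(.108,.116,.124)]
# silhouette midlines
g=C.sum(-1)
for v in range(118,148,3): print(v,C[v,222:242].mean(-1).astype(int).tolist())
f=192/np.tan(np.radians(b['fovy'])/2);T=np.linalg.inv(b['pose'])
for z in(.06,.08,.105,.14):
    p=T@[.6155,-.17,z,1];print(z,(p[:2]/p[2]*f+[b['cx'],b['cy']]).round(2))
E
```

```text
pin
10 [ 0.6162 -0.1709] 0.00105
15 [ 0.6173 -0.1711] 0.00114
19 [ 0.6177 -0.1724] 0.00212
sleeve
30 [ 0.6162 -0.1691] 0.0013
34 [ 0.6161 -0.1687] 0.00229
42 [ 0.6162 -0.168 ] 0.00313
118 [38, 53, 53, 36, 76, 129, 143, 144, 144, 143, 144, 146, 144, 85, 38, 40, 40, 36, 36, 40]
121 [103, 120, 35, 81, 145, 143, 130, 133, 136, 138, 139, 136, 130, 140, 57, 38, 39, 37, 39, 36]
124 [83, 120, 58, 79, 129, 135, 138, 142, 145, 144, 143, 141, 137, 113, 100, 114, 82, 39, 40, 38]
127 [107, 119, 80, 57, 130, 131, 134, 138, 138, 137, 136, 135, 134, 123, 81, 120, 95, 39, 38, 36]
130 [115, 113, 104, 98, 130, 130, 134, 137, 137, 137, 136, 134, 133, 130, 81, 121, 111, 38, 40, 65]
133 [115, 115, 114, 107, 109, 132, 133, 136, 138, 136, 135, 134, 133, 130, 117, 96, 97, 96, 103, 106]
136 [115, 111, 113, 171, 200, 181, 91, 67, 69, 92, 96, 84, 61, 62, 60, 61, 60, 60, 60, 60]
139 [107, 107, 108, 132, 172, 177, 177, 175, 116, 124, 131, 124, 123, 206, 205, 193, 172, 199, 110, 107]
142 [59, 84, 129, 106, 107, 107, 106, 108, 115, 122, 123, 122, 117, 107, 142, 142, 145, 179, 179, 178]
145 [110, 107, 107, 107, 108, 109, 109, 108, 111, 121, 122, 119, 114, 106, 109, 108, 108, 107, 107, 108]
0.06 [232.62 143.33]
0.08 [232.34 138.08]
0.105 [231.99 131.3 ]
0.14 [231.46 121.4 ]
```

```bash
python3 -m jog '[[-0.17,0,0.5,0],[-0.17,0,1,0],[-0.17,0,1.5,0],[-0.17,0,2,0],[-0.17,0,2.4,0],[-0.17,0,2.7,0],[-0.17,0,3.0,0],[-0.17,0,3.2,0],[-0.17,0,3.2,0],[-0.17,0,3.2,0]]'
python3 - <<'E'
from h import *
row(.6166,-.1715,.0577,-6.2)
E
```

```text
t: 6.13
eef_pos: [0.6166, -0.1734, 0.0783]
tool_rot: [-0.0, 0.744, 0.668, -0.0]
contact_force: [0.2, -0.8, -0.3]
gripper_width: 0.368
grasp_force: 39.9
row [ 0.19 -0.02  2.06] spin 0.0 ang -6.19 pos [ 0.6166 -0.1734  0.0783] tilt 0.0 q [-0.16  0.64  0.47  1.78 -0.38  0.81  0.39] t 6.1333
```

No contact force with the underside about 9 mm below the pin tip, so the sleeve is on the pin. Lowering the rest of the way.

```bash
python3 -m jog '[[0,0,0.4,0],[0,0,0.8,0],[0,0,1.2,0],[0,0,1.6,0],[0,0,1.8,0],[0,0,2.0,0],[0,0,2.1,0],[0,0,2.1,0],[0,0,2.1,0]]'
python3 - <<'E'
from h import *
row(.6166,-.1715,.0577,-6.2)
E
```

```text
t: 6.88
eef_pos: [0.6167, -0.1733, 0.0578]
tool_rot: [-0.0, 0.744, 0.668, 0.0]
contact_force: [-0.6, 0.8, 4.2]
gripper_width: 0.361
grasp_force: 40.4
row [ 0.18 -0.03  0.01] spin 0.0 ang -6.19 pos [ 0.6167 -0.1733  0.0578] tilt 0.02 q [-0.15  0.66  0.45  1.79 -0.4   0.78  0.4 ] t 6.8833
```

```bash
python3 -m jog '[[0,0,0,0],[0,0,0,0],[0,0,0,0],[0,0,0,0],[0,0,0,0],[0,0,0,0]]' -0.6 20
python3 -m jog '[[0,0,-1,0],[0,0,-3,0],[0,0,-6,0],[0,0,-9,0],[0,0,-9,0],[0,0,-9,0]]'
python3 - <<'E'
from h import *
row(.6273,-.0715,.12,-6.2)
b=cam('side');crop(b,'c4',190,95,270,185,6)
Q=cloud(b);m=(np.hypot(Q[...,0]-.6155,Q[...,1]+.169)<.02)&(Q[...,2]>.07)&(Q[...,2]<.1);q=Q[m]
print('sleeve top',np.percentile(q[:,2],[50,80,90,95]).round(4),q[q[:,2]>.087].mean(0).round(4))
E
```

```text
t: 7.38
eef_pos: [0.6165, -0.1733, 0.0572]
tool_rot: [-0.0, 0.744, 0.668, -0.0]
contact_force: [0.0, -1.0, -0.5]
gripper_width: 0.798
grasp_force: 0.0
t: 7.88
eef_pos: [0.618, -0.1739, 0.1501]
tool_rot: [0.002, 0.744, 0.668, 0.002]
contact_force: [-0.1, 0.6, 0.0]
gripper_width: 0.8
grasp_force: 0.0
row [10.28 -0.2   3.  ] spin -0.0 ang -6.2 pos [ 0.618  -0.1739  0.1501] tilt 0.27 q [-0.19  0.55  0.52  1.74 -0.33  0.93  0.35] t 7.8833
sleeve top [0.0888 0.0929 0.0936 0.0943] [ 0.6152 -0.169   0.092 ]
```

View pics/c4.png

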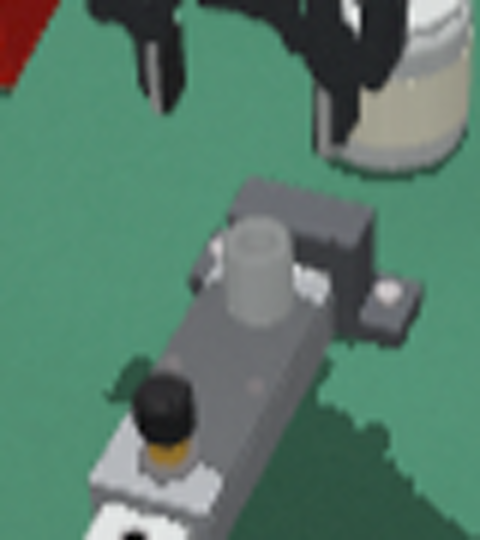

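The sleeve is home: its rim at about (260,240) measures 92 mm high, as it should (52+40). Now the knob, at (163,412), which is 100 mm along +y from the pin, i.e. tool +x.

```bash
python3 -m jog '[[3,0,0,0],[6,0,0,0],[8.5,0,0,0],[10,0,1,0],[10,0,2.5,0],[10,0,4,0],[10,0,4,0],[10,0,4,0]]'
python3 - <<'E'
from h import *
row(.6274,-.0730,.064,-6.2)
E
```

```text
t: 8.6
eef_pos: [0.626, -0.0745, 0.1056]
tool_rot: [-0.001, 0.745, 0.668, -0.002]
contact_force: [-0.1, -0.1, 0.6]
gripper_width: 0.801
grasp_force: 0.0
row [0.17 0.14 4.16] spin -0.001 ang -6.23 pos [ 0.626  -0.0745  0.1056] tilt 0.21 q [-0.33  0.59  0.49  1.79 -0.35  0.85  0.21] t 8.6
```

```bash
python3 -m jog '[[0.1,0,0.8,0],[0.1,0,1.6,0],[0.1,0,2.4,0],[0.1,0,3.2,0],[0.1,0,3.8,0],[0.1,0,4.2,0],[0.1,0,4.2,0],[0.1,0,4.2,0]]'
python3 - <<'E'
from h import *
row(.6274,-.0730,.064,-6.2)
b=cam('side');crop(b,'c5',180,105,260,195,6)
E
```

```text
t: 9.27
eef_pos: [0.6275, -0.073, 0.0651]
tool_rot: [-0.0, 0.744, 0.668, -0.0]
contact_force: [0.0, 0.0, 0.6]
gripper_width: 0.801
grasp_force: 0.0
row [ 0.   -0.01  0.11] spin 0.0 ang -6.2 pos [ 0.6275 -0.073   0.0651] tilt 0.02 q [-0.31  0.64  0.46  1.81 -0.39  0.78  0.24] t 9.2667
```

View pics/c5.png

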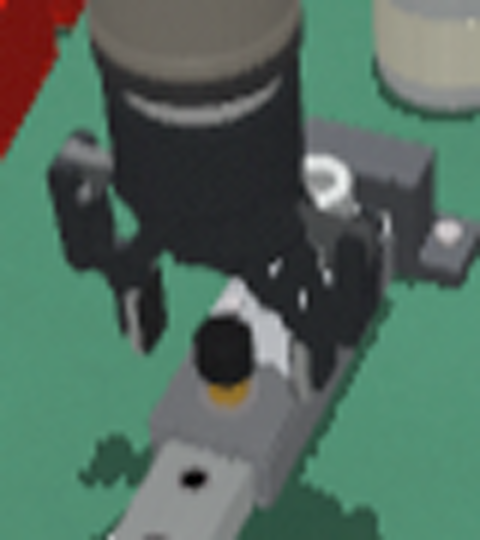

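The knob (224,350) lies between the fingertips at (145,320) and (310,370), and the sleeve is clear behind. Gripping.

```bash
python3 -m jog '[[0,0,0,0],[0,0,0,0],[0,0,0,0],[0,0,0,0],[0,0,0,0],[0,0,0,0],[0,0,0,0],[0,0,0,0]]' 1 70
python3 -m jog '[[0,0,-0.2,0],[0,0,-0.4,0],[0,0,-0.6,0],[0,0,-0.8,0],[0,0,-1.0,0],[0,0,-1.15,0],[0,0,-1.15,0],[0,0,-1.15,0],[0,0,-1.15,0],[0,0,-1.15,0]]'
python3 - <<'E'
from h import *
row(.6274,-.0730,.064,-6.2)
E
```

```text
t: 9.98
eef_pos: [0.6285, -0.073, 0.066]
tool_rot: [0.001, 0.744, 0.668, 0.001]
contact_force: [1.8, 0.5, 5.3]
gripper_width: 0.275
grasp_force: 68.7
t: 10.82
eef_pos: [0.6283, -0.073, 0.076]
tool_rot: [0.001, 0.744, 0.668, 0.0]
contact_force: [7.4, -1.6, -7.4]
gripper_width: 0.278
grasp_force: 69.0
row [-0.01 -0.09  1.2 ] spin 0.0 ang -6.18 pos [ 0.6283 -0.073   0.076 ] tilt 0.11 q [-0.32  0.63  0.46  1.81 -0.38  0.79  0.23] t 10.8167
```

```bash
python3 -m jog '[[0,0.1,0,0],[0.2,0.1,0,0],[0.4,0.1,0,0],[0.7,0.1,0,0],[1.0,0.1,0,0],[1.3,0.1,0,0],[1.6,0.1,0,0],[1.9,0.1,0,0],[2.2,0.1,0,0],[2.5,0.1,0,0],[2.8,0.1,0,0],[3.1,0.1,0,0],[3.4,0.1,0,0],[3.6,0.1,0,0],[3.8,0.1,0,0],[3.9,0.1,0,0],[4.0,0.1,0,0],[4.0,0.1,0,0],[4.0,0.1,0,0],[4.0,0.1,0,0]]'
python3 - <<'E'
from h import *
row(.6283+.107*.04,-.0730+.994*.04,.066,-6.2)
E
```

```text
t: 12.48
eef_pos: [0.6325, -0.0338, 0.0758]
tool_rot: [0.0, 0.744, 0.668, -0.001]
contact_force: [4.2, -2.1, -7.4]
gripper_width: 0.28
grasp_force: 69.0
row [0.06 0.01 0.98] spin -0.0 ang -6.2 pos [ 0.6325 -0.0338  0.0758] tilt 0.07 q [-0.38  0.63  0.47  1.8  -0.38  0.8   0.17] t 12.4833
```

```bash
python3 -m jog '[[0.06,0,0,0],[0.06,0,0.2,0],[0.06,0,0.4,0],[0.06,0,0.6,0],[0.06,0,0.8,0],[0.06,0,1.0,0],[0.06,0,1.1,0],[0.06,0,1.1,0],[0.06,0,1.1,0],[0.06,0,1.1,0]]'
python3 - <<'E'
from h import *
row(.6283+.107*.04,-.0730+.994*.04,.066,-6.2)
b=cam('side');crop(b,'c6',170,105,250,195,6)
E
```

```text
t: 13.32
eef_pos: [0.6327, -0.0327, 0.0661]
tool_rot: [-0.0, 0.744, 0.668, -0.0]
contact_force: [-0.5, -2.8, 1.8]
gripper_width: 0.279
grasp_force: 69.9
row [-0.05 -0.01  0.01] spin 0.0 ang -6.2 pos [ 0.6327 -0.0327  0.0661] tilt 0.02 q [-0.37  0.64  0.46  1.81 -0.39  0.78  0.17] t 13.3167
```

View pics/c6.png

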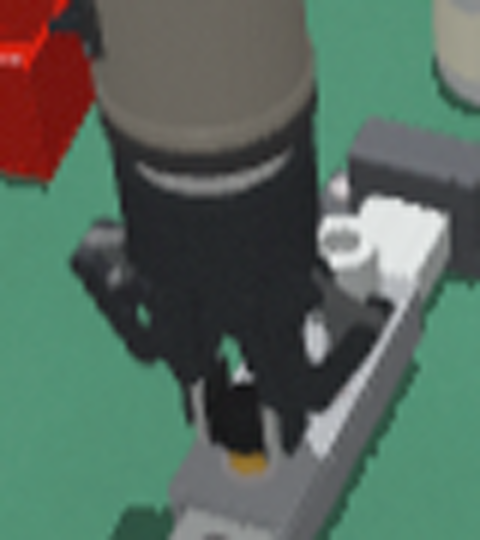

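The grip holds the knob at (235,420), and the sleeve is still upright on the section at (345,245). I'll press down slightly to confirm the pin is bottomed, and check the sleeve's position.

```bash
python3 -m jog '[[-0.03,0,0.05,0],[-0.03,0,0.1,0],[-0.03,0,0.1,0],[-0.03,0,0.1,0],[-0.03,0,0.1,0],[-0.03,0,0.1,0]]'
python3 - <<'E'
from h import *
row(.6326,-.0332,.066,-6.2)
b=cam('side');Q=cloud(b);m=(np.hypot(Q[...,0]-.6195,Q[...,1]+.1292)<.022)&(Q[...,2]>.087)&(Q[...,2]<.1);q=Q[m]
print('rim',len(q),q.mean(0).round(4),((q.min(0)+q.max(0))/2).round(4),'expected .6195 -.1292 .092')
E
```

```text
t: 13.87
eef_pos: [0.6328, -0.0327, 0.066]
tool_rot: [-0.0, 0.744, 0.668, 0.0]
contact_force: [-2.8, -1.6, 10.1]
gripper_width: 0.278
grasp_force: 70.9
row [-0.05 -0.02 -0.  ] spin 0.0 ang -6.19 pos [ 0.6328 -0.0327  0.066 ] tilt 0.06 q [-0.37  0.64  0.46  1.81 -0.39  0.78  0.18] t 13.8667
rim 68 [ 0.6162 -0.1302  0.0919] [ 0.6178 -0.1289  0.0913] expected .6195 -.1292 .092
```

```bash
python3 -c "
from station import bot
print(bot.hand_in())"
```

```text
the job is handed in; nothing more can be done
None
```

I handed the job in after about 14 s: the wide-bored sleeve is home on the locating pin, the section is one hole further with the lock pin down, and the gripper is still holding the knob; hand-in returned no verdict.

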